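Gauge the blind hole and kit the right bolt

TASK

Gauge the blind hole in the aluminium foot: push the foot along the gauge's slideway until its hole is under the depth rod, press the rod down until it bottoms in the hole, and leave foot and rod standing at that reading. Then lay the longest of the three bolts whose shank is shorter than the hole is deep flat in the open kit box, and shut the box's lid. Leave the other bolts and everything else on the bench where they are.

Things in the scene. Friction and masses are not known exactly. Their poses are not given: they have to be found in the camera images.
- gauge: Bench depth gauge, fixed. Origin on the bench (z = 0) below the rod's axis; x points from rod to column, y along the slideway. Grey base x -60..130, y -230..90 mm, 22 mm high; steel slideway along y, its surface 30 mm above the bench, between a front rail (x -36..-26, top at 38 mm) and a rear fence (x 26..38, top at 44 mm). Column at x = 90, top at 215 mm.
- rod (a joint): Travel of the upright depth rod, m: 0 fully up, positive down, to 0.086. About 3 N moves it and it stays where it is left; starts between 0 and 0.008. At 0 its tip is 122 mm above the bench, 16 mm above the top of the foot's boss: hole depth = travel at the bottom minus 0.016.
- sleeve (a point): Centre of the grey sleeve, 26 mm across, that guides the rod: it spans 138 to 186 mm above the bench, and an arm (z 150..176 mm) joins it to the column behind.
- rod_tip (a point): Lower tip of the depth rod (plain steel, 6 mm in diameter, 155 mm long).
- rod_head (a point): Centre of the flat top of the rod's knurled head (28 mm in diameter, 16 mm high), 168 mm above the tip; this is what is pressed. Nothing stands above it.
- foot: Aluminium machine foot, 0.5 to 0.7 kg, loose on the slideway (1.5 mm play to each rail), 60 to 110 mm to the -y side of the rod. Origin: centre of the boss's underside, axes as the gauge's. Boss 50 x 50 mm, 76 mm high, with a blind hole 16 mm across down its centre, of unknown depth, 33 to 66 mm. A flange 50 mm wide, 24 mm high runs from the boss to y = -112 mm.
- foot_hole (a point): Centre of the hole's mouth, on the top of the boss, 76 mm above the foot's underside.
- foot_push (a point): Middle of the flange's end face (the end farthest from the rod), 18 mm above the foot's underside, above the rails; the face's outward direction is the foot's -y.
- box: Plywood kit box, fixed, 150 x 190 x 55 mm outside (x, y, z), walls and floor 6 mm. Origin: centre of its underside on the bench; x points to the lid's hinge. A loose bearing race (42 mm across, 12 mm high) already lies in its corner at about x = 40, y = -52 mm; it may be nudged.
- lid (a joint): Angle of the box's lid, rad: 0 shut, positive open, to 1.9. Starts standing open, 1.6 to 1.82. Hinge along the rear top edge (box x = 75, z = 55 mm). The lid (0.13 kg, 7 mm thick) stays put near upright and falls shut by itself from below about 1.1 rad.
- lid_edge (a point): Middle of the lid's free edge, 156 mm from the hinge (the lid is 190 mm wide).
- bolt_short_mid (a point): Middle of the shank of the short hex bolt, on its axis, about 10 mm above the bench. Steel, shank 16 mm in diameter and 30 mm long, head 24 mm across flats and 10 mm thick; 90 to 130 g. It lies on its side; x runs along the shank from the head to the end.
- bolt_middle_mid (a point): Middle of the shank of the middle hex bolt, on its axis, about 10 mm above the bench. Steel, shank 16 mm in diameter and 42 mm long, head 24 mm across flats and 10 mm thick; 90 to 130 g. It lies on its side; x runs along the shank from the head to the end.
- bolt_long_mid (a point): Middle of the shank of the long hex bolt, on its axis, about 10 mm above the bench. Steel, shank 16 mm in diameter and 54 mm long, head 24 mm across flats and 10 mm thick; 90 to 130 g. It lies on its side; x runs along the shank from the head to the end.
- nut: Bystander: plain round steel collar, 27 mm across, 13 mm high, lying between the bolts and the kit box, to be left alone. Origin at its underside.
- wrench: Bystander: open-ended spanner, 200 mm long, lying behind the bolts; to be left alone.
- screwdriver: Bystander: screwdriver, 200 mm long, lying behind the kit box; to be left alone.
- tin: Bystander: paint tin, 100 mm across, 115 mm high, towards the back; to be left alone.
- spray: Bystander: grey spray can, 66 mm across, 190 mm high, at the back; to be left alone.
- jar: Bystander: screw jar, 72 mm across, 90 mm high, standing behind the kit box; to be left alone.
- tape: Bystander: roll of paper tape, 100 mm across, 48 mm high, lying flat near the robot; to be left alone.

How it is judged:
On the way, in this order (a step that is already met when the one before it is completed fails the run):
1. the foot stands still with its hole under the raised rod (horizontal distance between foot_hole and rod_tip below 0.006 m and linear speed of foot below 0.01 m/s and value of joint rod below 0.014 m), for 0.2 s.
2. the rod is pressed down onto the bottom of the hole (horizontal distance between foot_hole and rod_tip below 0.006 m and z of rod_tip in the frame of foot_hole below -0.028 m and contact force between rod_c0 and foot above 1.5 N), for 0.1 s.
3. the right bolt lies flat in the kit box, let go (((x of bolt_short_mid in the frame of box between -0.069 and 0.069 m and y of bolt_short_mid in the frame of box between -0.089 and 0.089 m and z of bolt_short_mid in the frame of box between 0 and 0.04 m and angle between bolt_short_mid's own x axis and vertical between 1.2 and 1.94 rad and value of joint rod between 0.047 and 0.0605 m and contact force between the fingers and bolt_short below 0.05 N and distance of each of bolt_middle_mid, bolt_long_mid from where it was at the start of the episode below 0.03 m) or (x of bolt_middle_mid in the frame of box between -0.069 and 0.069 m and y of bolt_middle_mid in the frame of box between -0.089 and 0.089 m and z of bolt_middle_mid in the frame of box between 0 and 0.04 m and angle between bolt_middle_mid's own x axis and vertical between 1.2 and 1.94 rad and value of joint rod between 0.0555 and 0.0725 m and contact force between the fingers and bolt_middle below 0.05 N and distance of each of bolt_short_mid, bolt_long_mid from where it was at the start of the episode below 0.03 m) or (x of bolt_long_mid in the frame of box between -0.069 and 0.069 m and y of bolt_long_mid in the frame of box between -0.089 and 0.089 m and z of bolt_long_mid in the frame of box between 0 and 0.04 m and angle between bolt_long_mid's own x axis and vertical between 1.2 and 1.94 rad and value of joint rod between 0.0675 and 0.09 m and contact force between the fingers and bolt_long below 0.05 N and distance of each of bolt_short_mid, bolt_middle_mid from where it was at the start of the episode below 0.03 m))), for 0.2 s.
At the end, for the whole second after the job is handed in: Lid shut (under 0.05 rad). In the box, level within 0.35 rad, the longest bolt shorter than the hole by the rod's final travel minus 16 mm (near a limit, within 2.5 mm, either neighbour). Other bolts within 30 mm of their start. Hole within 6 mm of the rod's axis, rod left down where it bottomed (((x of bolt_short_mid in the frame of box between -0.069 and 0.069 m and y of bolt_short_mid in the frame of box between -0.089 and 0.089 m and z of bolt_short_mid in the frame of box between 0 and 0.04 m and angle between bolt_short_mid's own x axis and vertical between 1.2 and 1.94 rad and value of joint rod between 0.047 and 0.0605 m and contact force between the fingers and bolt_short below 0.05 N and distance of each of bolt_middle_mid, bolt_long_mid from where it was at the start of the episode below 0.03 m) or (x of bolt_middle_mid in the frame of box between -0.069 and 0.069 m and y of bolt_middle_mid in the frame of box between -0.089 and 0.089 m and z of bolt_middle_mid in the frame of box between 0 and 0.04 m and angle between bolt_middle_mid's own x axis and vertical between 1.2 and 1.94 rad and value of joint rod between 0.0555 and 0.0725 m and contact force between the fingers and bolt_middle below 0.05 N and distance of each of bolt_short_mid, bolt_long_mid from where it was at the start of the episode below 0.03 m) or (x of bolt_long_mid in the frame of box between -0.069 and 0.069 m and y of bolt_long_mid in the frame of box between -0.089 and 0.089 m and z of bolt_long_mid in the frame of box between 0 and 0.04 m and angle between bolt_long_mid's own x axis and vertical between 1.2 and 1.94 rad and value of joint rod between 0.0675 and 0.09 m and contact force between the fingers and bolt_long below 0.05 N and distance of each of bolt_short_mid, bolt_middle_mid from where it was at the start of the episode below 0.03 m)) and horizontal distance between foot_hole and rod_tip below 0.006 m and z of rod_tip in the frame of foot_hole below -0.028 m and contact force between rod_c0 and foot above 0.2 N and value of joint lid below 0.05 rad and linear speed of foot below 0.01 m/s); the robot touches nothing.
It fails at once if a bystander is shifted by more than 40 mm (distance of any of nut, wrench, screwdriver, tin, spray, jar, tape from where it was at the start of the episode above 0.04 m).
It fails at once if the foot is lifted or tipped off the slideway (angle between foot's own z axis and vertical above 0.2 rad or height (world z) of foot above 0.045 m).
It also fails if it takes over 72 s, if anything falls off the work surface, if the arm or the gripper's body presses on something with over 40 N, if the wrist force passes 120 N, or if a joint passes its speed limit or range.

ROBOT

A 6-joint arm with a two-finger parallel gripper is mounted at the origin on the work surface. World frame = base frame: x ahead of the robot, y to its left, z up, the work surface at z = 0. Lengths are in m, angles in rad, forces in N, time in s.
With the tool pointing down it reaches from about 0.325 to 0.775 m from the base axis. Payload 5.5 kg.
Tool frame: the origin (TCP) lies between the finger pads; the fingertips stand 8 mm ahead of it and the grasp point (between the pads) lies 11 mm behind it (tcp_to_tips is the distance from the TCP to the fingertips, in m); z points along the fingers, y is the line along which they close (so a half turn about z gives the same grasp; the last joint's range is limited). The gripper opens to 88 mm and grips with 3 to 60 N. Pads are 20 mm wide; open, the fingers measure 115 mm over their backs; the gripper's body (75 mm by 178 mm) begins 61 mm behind the grasp point.
Start: joints at [1.248, 0.091, 1.231, -0, 1.82, -0.057], TCP at [0.158, 0.579, 0.231] pointing down, gripper open.
Joint ranges: [-2.87, 2.87], [-0.86, 2.18], [0.17, 2.46], [-1.51, 4.65], [0.06, 2.69], [-2.65, 2.65]. Speed limits (rad/s): [2.57, 2.57, 3.01, 3.14, 3.14, 3.14].

INTERFACE

Orientations are given as a unit quaternion [w, x, y, z].
In Python, from bench import * gives the robot as it stands. Calls block until the motion is done:
- move_to(position, orientation): joint-space move of the TCP to a pose.
- move_l(position, speed=0.15, orientation=None): straight line of the TCP; orientation=None keeps the orientation; speed is the mean speed in m/s.
- movej(angles): joint-space move.
- gripper_open() and close(): open the fingers fully, or close them until they stop; the grip force is fixed at half the most.
- hold(seconds).
- inverse_kinematics(position, orientation): joint angles nearest the present ones, or None.
- state(): the state.
- get_image(name): name is "scene" or "side" or "wrist"; returns a dict with "frame" (384x512x3 uint8, blue, green, red), "depth" (384x512 float32, m along the optical axis (not along the pixel's ray), 0 where there is no reading), "camera_matrix" (3x3 intrinsics, pixels), "view" (4x4, takes a point from world to camera coordinates). Camera axes: x right, y up, looking along -z (the intrinsics and any distortion apply to the point x, -y, -z); pixel columns grow to the right and rows downward; lengths in m; the calibration is good to about 2 mm. A picture is of the moment at which its call begins.
A pose or a line that the arm cannot do raises IKError and nothing moves.
- job_done(): hands the job in; it is judged then, once.
The state is a dict: "time": time; "joint_pos": joint angles; "dq": joint speeds; "joint_torque": joint torques, N m; "ee_pos": TCP position; "ee_rot": TCP orientation; "ft_force": force on the tool from outside, world axes, zero at the start; "moment": the same for the moment, N m; "finger_gap": finger opening in m; "finger_force": force on a finger pad.
Only numpy, scipy, OpenCV 4.12 (cv2) and the standard library are available. Lean on these libraries where they do the work, as an engineer would, in place of code of your own. Each camera call takes 0.05 s, during which the arm holds its last target. There are 200 camera calls.

## Working session

There is one attempt and no reset: what is moved stays moved. The work goes in short steps, each a Python script; the robot and the scene stay as the last script left them, time stands still between calls to the robot, and variables do not carry over. Pictures are saved under pics/ and viewed, at most 10 in all, crops included, and the job is handed in when it is done.

```bash
ls; mkdir -p pics; cat > h.py <<'E'
import numpy as np, cv2
from bench import *
def pts(im):
    """world xyz per pixel from depth"""
    d=im["depth"];K=np.array(im["camera_matrix"]);V=np.array(im["view"])
    v,u=np.indices(d.shape)
    c=np.stack([(u-K[0,2])/K[0,0]*d,-(v-K[1,2])/K[1,1]*d,-d,np.ones_like(d)],-1)
    P=(c@np.linalg.inv(V).T)[...,:3]; P[d<=0]=np.nan
    return P
def proj(im,p):
    K=np.array(im["camera_matrix"]);V=np.array(im["view"]);c=V@np.r_[p,1]
    return K[0,0]*c[0]/-c[2]+K[0,2], -K[1,1]*c[1]/-c[2]+K[1,2]
E
python3 - <<'E'
from h import *
a=get_image("scene");b=get_image("side")
np.savez("im0.npz",**{f"{n}_{k}":np.array(i[k]) for n,i in(("scene",a),("side",b)) for k in i})
for n,i in(("scene",a),("side",b)):
    cv2.imwrite(f"pics/{n}0.png",cv2.resize(i["frame"],(768,576)))
    print(n,np.linalg.inv(i["view"])[:3].round(3).tolist(),np.array(i["camera_matrix"]).tolist(),(i["depth"]>0).mean(), i.keys())
print(state())
E
```

```text
pics
scene [[-0.884, -0.339, 0.323, 0.988], [0.468, -0.655, 0.593, 0.697], [0.011, 0.675, 0.738, 1.113]] [[440.17125564903984, 0.0, 256.3649497857911], [0.0, 440.17125564903984, 193.65421361890907], [0.0, 0.0, 1.0]] 0.9958445231119791 dict_keys(['frame', 'depth', 'camera_matrix', 'view'])
side [[0.938, 0.236, -0.255, 0.247], [-0.348, 0.63, -0.695, -0.855], [-0.003, 0.74, 0.673, 0.957]] [[452.4614253401686, 0.0, 254.048683989756], [0.0, 452.4614253401686, 191.5778799205602], [0.0, 0.0, 1.0]] 0.9960072835286459 dict_keys(['frame', 'depth', 'camera_matrix', 'view'])
{'time': 0.1, 'joint_pos': array([ 1.24831212e+00,  9.18125066e-02,  1.23175573e+00, -2.54696087e-05,
        1.81978170e+00, -5.66927719e-02]), 'dq': array([ 0.00052196, -0.00034128, -0.00119188,  0.00087504,  0.00093228,
       -0.00178585]), 'joint_torque': array([ 2.55728330e-03, -4.47854626e+01, -4.07573104e+01,  7.00175366e-02,
        2.83425953e-02, -1.26700734e-04]), 'ee_pos': array([0.15753237, 0.57869866, 0.2296081 ]), 'ee_rot': array([-1.53460625e-04,  1.32507929e-01,  9.91181556e-01, -8.65224825e-04]), 'ft_force': array([ 0.17571641, -0.42121168, -0.56041066]), 'moment': array([-0.00128881, -0.01132588, -0.03764274]), 'finger_force': 0.0, 'finger_gap': 0.08780339024104164}
```

View pics/scene0.png

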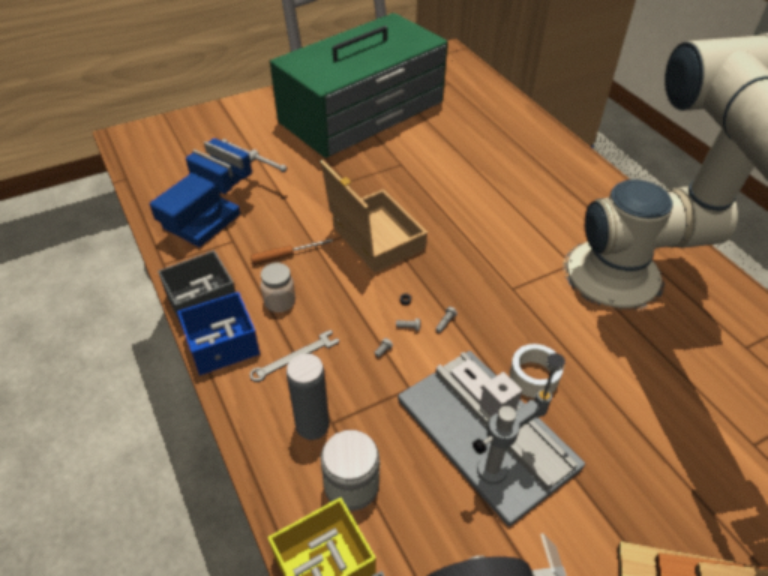

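View pics/side0.png

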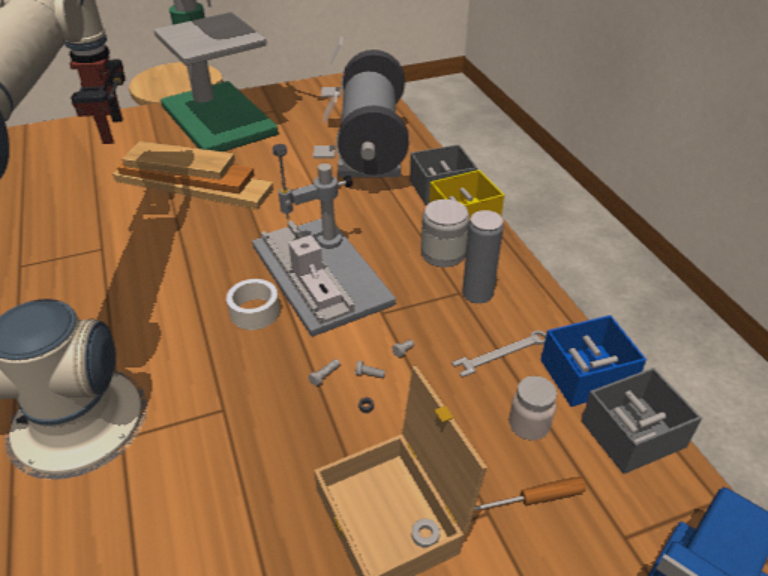

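The scene view shows the gauge at (490,430), the bolts at (447,318), (408,324) and (384,347), and the open box at (380,225). The side view shows the rod head at (280,150), the boss top at (305,243), the bolts at (323,372), (370,370) and (403,348), and the box with its race at (400,510).

```bash
cat > m.py <<'E'
from h import *
z=np.load("im0.npz")
ims={n:{k:z[f"{n}_{k}"] for k in("frame","depth","camera_matrix","view")} for n in("scene","side")}
Ps={n:pts(i) for n,i in ims.items()}
if __name__=="__main__":
    S=Ps["side"];f=lambda u,v:S[int(v/1.5),int(u/1.5)].round(4)
    for n,uv in dict(head=(280,150),column=(325,168),boss=(305,243),flange=(322,290),b1=(323,372),b2=(370,370),b3=(403,348),nut=(367,404),boxfl=(370,500),lid=(440,450),race=(425,532),tape=(253,300),bench=(300,420),jar=(535,390)).items(): print(n,f(*uv))
    C=np.concatenate([P.reshape(-1,3) for P in Ps.values()]);C=C[~np.isnan(C).any(1)]
    col=f(325,168)
    near=C[np.hypot(*(C[:,:2]-col[:2]).T)<.33]
    for lo,hi in((.017,.027),(.101,.111),(.205,.222)):
        q=near[(near[:,2]>lo)&(near[:,2]<hi)]
        print(lo,hi,len(q),q[:,2].mean().round(4))
    for n,P in Ps.items():
        d=np.hypot(P[...,0]-col[0],P[...,1]-col[1])
        for lo,hi,r in((.017,.027,.33),(.101,.111,.25)):
            m=((P[...,2]>lo)&(P[...,2]<hi)&(d<r)).astype(np.uint8)
            k,l,st,_=cv2.connectedComponentsWithStats(m)
            for i in range(1,k):
                if st[i,4]>40:
                    r_=cv2.minAreaRect(P[l==i][:,:2].astype(np.float32)*1000)
                    print(n,lo,st[i].tolist(),np.round(r_[0],1),np.round(r_[1],1),round(r_[2],1))
    # bolts: 
    for n,P in Ps.items():
        b=[f(323,372),f(370,370),f(403,348)]
        c=np.mean(b,0)
        m=((P[...,2]>.006)&(P[...,2]<.035)&(np.hypot(P[...,0]-c[0],P[...,1]-c[1])<.13)).astype(np.uint8)
        k,l,st,_=cv2.connectedComponentsWithStats(m)
        for i in range(1,k):
            if st[i,4]>15:
                Q=P[l==i];r_=cv2.minAreaRect(Q[:,:2].astype(np.float32)*1000)
                print(n,"obj",st[i].tolist(),np.round(r_[0],1),np.round(r_[1],1),round(r_[2],1),Q[:,2].max().round(4))
    # box walls and lid
    for n,P in Ps.items():
        c=f(370,500)
        d=np.hypot(P[...,0]-c[0],P[...,1]-c[1])
        m=(P[...,2]>.048)&(P[...,2]<.06)&(d<.16)
        r_=cv2.minAreaRect(P[m][:,:2].astype(np.float32)*1000);print(n,"boxtop",m.sum(),r_)
        m=(P[...,2]>.001)&(P[...,2]<.011)&(d<.1); print(n,"floor",m.sum(),cv2.minAreaRect(P[m][:,:2].astype(np.float32)*1000))
        m=(P[...,2]>.08)&(d<.2); Q=P[m]; Q=Q[Q[:,2]<.25]; print("lid",len(Q),Q.min(0),Q.max(0),Q[Q[:,2]>Q[:,2].max()-.006].mean(0))
E
python3 m.py
```

```text
head [0.4545 0.2665 0.2867]
column [0.5446 0.2859 0.2155]
boss [0.4716 0.2023 0.1055]
flange [0.4767 0.1154 0.0517]
b1 [ 0.4246 -0.0615  0.0175]
b2 [ 0.5056 -0.0848  0.0182]
b3 [ 0.5785 -0.0632  0.0246]
nut [ 0.4782 -0.1452  0.0026]
boxfl [ 0.4194 -0.3267  0.0092]
lid [ 0.5157 -0.3604  0.1381]
race [ 0.4796 -0.404   0.0082]
tape [0.3474 0.1862 0.0034]
bench [ 3.603e-01 -1.372e-01  3.000e-04]
jar [ 0.7232 -0.2787  0.088 ]
0.017 0.027 6630 0.0224
0.101 0.111 1017 0.1062
0.205 0.222 929 0.2149
scene 0.017 [311, 234, 20, 19, 83] [430.7  89.3] [14.5 79.8] 7.5
scene 0.017 [265, 248, 125, 101, 3207] [501.9 218.6] [192.3 320.8] 8.7
scene 0.017 [413, 361, 38, 23, 527] [409.7 549.9] [57.8 90. ] 51.8
scene 0.101 [322, 248, 26, 23, 291] [467.4 198. ] [54.1 51. ] 7.5
scene 0.101 [236, 299, 17, 24, 88] [755.  227.7] [72.7 19.7] 29.7
side 0.017 [149, 119, 33, 17, 278] [421.9 558.7] [95.  91.6] 50.9
side 0.017 [199, 146, 16, 15, 140] [518.1 348.1] [81.3 51.9] 74.9
side 0.017 [169, 150, 95, 72, 1825] [503.7 212.8] [191.9 321.6] 8.3
side 0.017 [281, 164, 30, 12, 62] [762.8 162.7] [40.3 95.4] 62.4
side
[... 910 characters left out ...]
((434.2386474609375, -359.2604675292969), (159.3500518798828, 197.63429260253906), 5.8238844871521)
scene floor 689 ((420.7742919921875, -318.08209228515625), (185.18508911132812, 183.60177612304688), 29.645008087158203)
lid 847 [ 0.50053701 -0.45023953  0.08010449] [ 0.53592478 -0.25396428  0.21846058] [ 0.52130395 -0.34747573  0.21407767]
side boxtop 1126 ((433.9111328125, -362.69989013671875), (155.33937072753906, 194.9546661376953), 7.072352409362793)
side floor 3545 ((410.1596374511719, -328.1770935058594), (180.54920959472656, 198.41595458984375), 6.32717752456665)
lid 2602 [ 0.50123831 -0.4504342   0.08001698] [ 0.53797999 -0.25892341  0.21659471] [ 0.52419514 -0.3620589   0.21253303]
```

```bash
python3 - <<'E'
from m import *
for n,P in Ps.items():
    def sel(c,r,lo,hi):
        m=(P[...,2]>lo)&(P[...,2]<hi)&(np.hypot(P[...,0]-c[0],P[...,1]-c[1])<r); return m,P[m]
    for nm,c,r,lo,hi in(("head",(.456,.275),.05,.278,.30),("headside",(.456,.275),.05,.27,.277),("rod",(.456,.275),.04,.2,.262),("column",(.5455,.29),.04,.208,.222),("sleeve",(.456,.275),.035,.18,.192),("rodlow",(.456,.275),.03,.112,.132)):
        m,Q=sel(c,r,lo,hi)
        if len(Q)>3:print(n,nm,len(Q),cv2.minEnclosingCircle((Q[:,:2]*1000).astype(np.float32)),np.median(Q,0).round(4))
    m,Q=sel((.4686,.197),.045,.1,.112)
    g=cv2.cvtColor(ims[n]["frame"],cv2.COLOR_BGR2GRAY)
    # hole: dark pixels inside the convex hull of the boss top; ray onto z=.106
    ys,xs=np.nonzero(m);h=cv2.convexHull(np.stack([xs,ys],1).astype(np.int32))
    mk=np.zeros(g.shape,np.uint8);cv2.fillConvexPoly(mk,h,1);mk=cv2.erode(mk,np.ones((3,3)))
    dk=(mk>0)&(g<.6*np.median(g[mk>0]));v,u=np.nonzero(dk)
    K=ims[n]["camera_matrix"];Vi=np.linalg.inv(ims[n]["view"])
    ray=(Vi[:3,:3]@np.stack([(u-K[0,2])/K[0,0],-(v-K[1,2])/K[1,1],-np.ones(len(u))])).T
    w=Vi[:3,3]+ray*((.106-Vi[2,3])/ray[:,2:])
    print(n,"hole",len(u),w.mean(0).round(4),w.min(0).round(4),w.max(0).round(4),"bosstop",np.round(cv2.minAreaRect((Q[:,:2]*1000).astype(np.float32))[0],1),Q[:,2].mean())
E
```

```text
scene head 113 ((456.72491455078125, 282.673095703125), 15.13269329071045) [0.4581 0.2839 0.285 ]
scene headside 10 ((458.749755859375, 284.7411193847656), 13.24612045288086) [0.4677 0.2877 0.2754]
scene rod 41 ((457.2896728515625, 283.18829345703125), 3.7290291786193848) [0.4582 0.2842 0.2311]
scene column 106 ((545.6538696289062, 296.3830261230469), 14.553192138671875) [0.5475 0.2968 0.2151]
scene sleeve 73 ((462.09356689453125, 285.5331115722656), 18.6031436920166) [0.4595 0.2855 0.1867]
scene hole 16 [0.4681 0.199  0.106 ] [0.4625 0.1929 0.106 ] [0.4741 0.2049 0.106 ] bosstop [467.4 198. ] 0.10603962782042617
side head 62 ((458.90399169921875, 276.9617004394531), 15.029671669006348) [0.4575 0.2753 0.2848]
side headside 11 ((456.9727783203125, 275.7579345703125), 12.83475399017334) [0.4568 0.2706 0.2745]
side rod 38 ((458.5742492675781, 276.7292785644531), 5.834585666656494) [0.4583 0.2777 0.2332]
side column 52 ((547.84619140625, 290.13916015625), 15.308882713317871) [0.5457 0.2878 0.2147]
side sleeve 46 ((458.8309020996094, 277.4248962402344), 14.153634071350098) [0.4568 0.2737 0.1853]
side rodlow 6 ((457.8996887207031, 278.8924255371094), 2.792257308959961) [0.4579 0.2792 0.1257]
side hole 19 [0.4697 0.181  0.106 ] [0.4558 0.1651 0.106 ] [0.4873 0.1992 0.106 ] bosstop [469.9 195.5] 0.10609236129614313
```

```bash
cat >> h.py <<'E'
G0=np.array([.4578,.2797]);GY=np.radians(8.5)
def rot(t): return np.array([[np.cos(t),-np.sin(t)],[np.sin(t),np.cos(t)]])
def gw(x,y,z): return np.r_[G0+rot(GY)@[x,y],z]
def quat(close_dir,p):
    """tool down, fingers closing along world angle close_dir; half turn with the smaller last joint"""
    b=np.arctan2(p[1],p[0])
    a=min((close_dir+k*np.pi for k in range(-3,4)),key=lambda c:abs(b-c))+np.pi/2
    return np.array([0,np.cos(a/2),np.sin(a/2),0])
E
python3 - <<'E'
from h import *
close()
move_l([.158,.579,.40],.3)
p=gw(0,-228,.40) if 0 else gw(0,-.228,.40); q=quat(GY,p)
move_to(p,q); move_l(gw(0,-.228,.08),.3); move_l(gw(0,-.228,.049),.1)
print(state()["ft_force"],state()["ee_pos"],state()["finger_gap"])
for y in np.arange(-.215,-.1295,.005):
    move_l(gw(0,y,.049),.05); s=state(); print(round(y,3),(rot(-GY)@s["ft_force"][:2]).round(1),round(s["time"],2))
i=get_image("side");cv2.imwrite("pics/push1.png",cv2.resize(i["frame"][100:230,130:290],None,fx=4,fy=4))
E
```

```text
[-0.19909174  0.60287873  0.71864386] [0.49155897 0.05418507 0.0492594 ] 0.0006076272542671882
-0.215 [-0.5 -0.5] 6.47
-0.21 [-0.5  0.4] 6.72
-0.205 [-0.  -1.3] 6.97
-0.2 [ 1.4 -1.7] 7.22
-0.195 [-0.1 -2.2] 7.47
-0.19 [ 0.6 -0.7] 7.72
-0.185 [ 0.7 -1.2] 7.97
-0.18 [-0.3 -1.5] 8.22
-0.175 [ 0.6 -0.6] 8.47
-0.17 [ 0.3 -0.7] 8.72
-0.165 [-0.1 -0.7] 8.97
-0.16 [ 0.4 -1.1] 9.22
-0.155 [ 1.1 -1.7] 9.47
-0.15 [-0.7 -1.4] 9.72
-0.145 [-0.2 -1. ] 9.97
-0.14 [ 0.5 -1.4] 10.22
-0.135 [ 0.5 -0.5] 10.47
-0.13 [-0.4 -0.9] 10.72
```

View pics/push1.png

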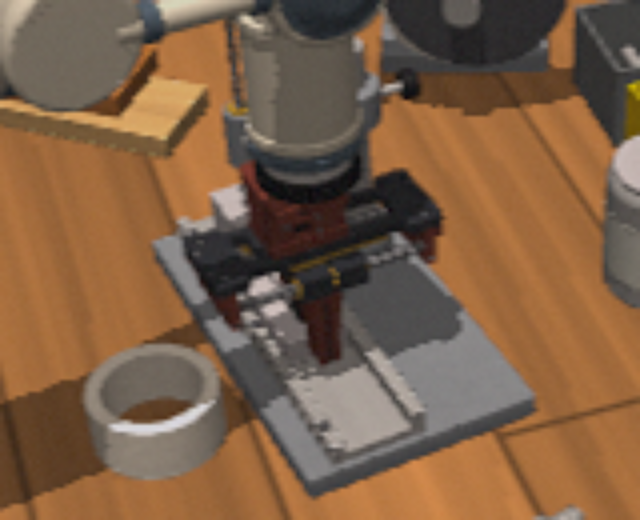

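The crop shows the closed fingers on the slideway at (325,340), pushing the flange toward the rod. The boss is hidden behind the gripper, so I'll measure it from the scene camera.

```bash
cat >> h.py <<'E'
def boss(n="scene"):
    """boss-top rectangle in gauge coordinates (mm)"""
    i=get_image(n);P=pts(i)
    g=(P[...,:2]-G0)@rot(GY)*1000
    m=(abs(P[...,2]-.106)<.004)&(abs(g[...,0])<33)&(g[...,1]>-60)&(g[...,1]<45)
    Q=g[m];h=(P[...,2]>.277)&(P[...,2]<.3)&(np.hypot(g[...,0],g[...,1])<30)
    print(n,"boss",len(Q),np.percentile(Q,[1,99],axis=0).round(1).tolist(),"head",(cv2.minEnclosingCircle(g[h].astype(np.float32)) if h.sum()>5 else None))
    return i
E
python3 - <<'E'
from h import *
i=boss();j=boss("side")
c=i["frame"][190:340,260:400]
cv2.imwrite("pics/push2.png",cv2.resize(c,None,fx=4,fy=4))
E
```

```text
scene boss 126 [[-27.2, -1.7], [22.6, 20.1]] head ((0.6076555252075195, 2.6606545448303223), 15.46541976928711)
side boss 66 [[-27.2, -34.8], [1.0, 17.4]] head None
```

View pics/push2.png

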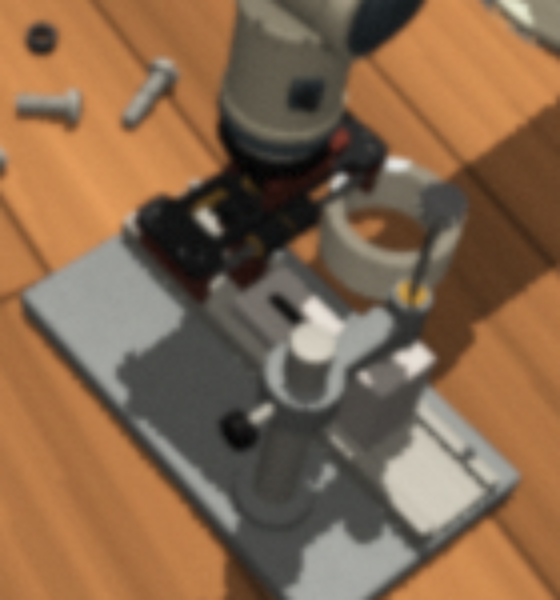

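The crop shows the boss at (400,380), a little short of the rod. The two views, corrected for camera bias, put the remaining travel at about 6.5 mm.

```bash
python3 - <<'E'
from h import *
move_l(gw(0,-.1235,.049),.03)
hold(.2)
move_l(gw(0,-.15,.049),.15); move_l(gw(0,-.19,.30),.3)
p=gw(0,-.19,.40)
i=boss();j=boss("side");w=get_image("wrist")
a=cv2.resize(j["frame"][85:195,150:270],None,fx=4.5,fy=4.5);b=cv2.resize(w["frame"],None,fx=.5,fy=.5)
cv2.imwrite("pics/push3.png",a); print(state()["time"])
E
```

```text
scene boss 156 [[-26.9, -1.1], [23.0, 26.3]] head ((-0.922757625579834, 4.240274429321289), 15.604535102844238)
side boss 163 [[-26.6, -30.0], [24.8, 22.6]] head None
12.9083
```

View pics/push3.png

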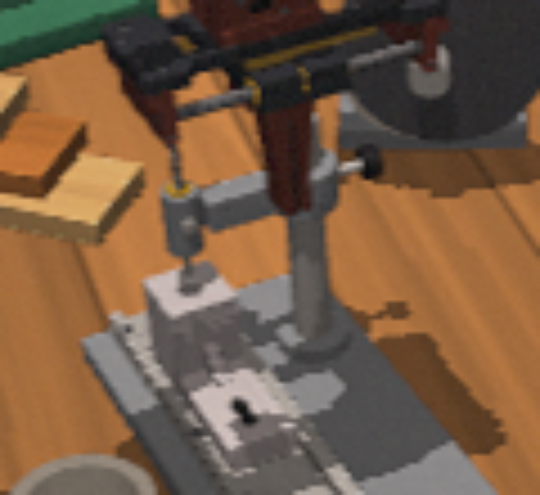

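The crop shows the foot under the rod, with the rod tip over the middle of the boss top at (188,285). The bias-corrected hole offset is about 1–2 mm, so I can press.

```bash
python3 - <<'E'
from h import *
move_l(gw(0,-.19,.36),.3); p=gw(0,0,.36); move_l(p,.3); 
move_l(gw(0,0,.302),.2); hold(.1); f0=state()["ft_force"][2]
move_l(gw(0,0,.298-.043),.06); print("f at 43mm",state()["ft_force"]-[0,0,f0])
z=.298-.043
while z>.298-.087:
    z-=.001; move_l(gw(0,0,z),.02); s=state(); f=s["ft_force"][2]-f0
    if f>9: break
hold(.15); s=state(); print("travel",.298-s["ee_pos"][2],"cmd",.298-z,"f",f,s["ft_force"]-[0,0,f0],s["time"])
if s["ft_force"][2]-f0<12:
    move_l(gw(0,0,z-.0015),.02);hold(.15);s=state();print("travel",.298-s["ee_pos"][2],"f",s["ft_force"][2]-f0)
move_l(gw(0,0,.36),.25)
i=boss("side");j=boss("scene")
cv2.imwrite("pics/press.png",np.hstack([cv2.resize(i["frame"][85:195,150:240],(360,440)),cv2.resize(j["frame"][215:325,300:390],(360,440))]));print(state()["time"])
E
```

```text
f at 43mm [-0.08906324 -0.68439247 -0.49356156]
travel 0.07656390696358886 cmd 0.07900000000000001 f 10.993080022299356 [-2.73486457 -1.15611672 10.99681068] 24.6667
travel 0.07673201511128261 f 15.171709994379926
side boss 153 [[-25.9, -30.0], [24.5, 24.0]] head None
scene boss 159 [[-28.7, -1.5], [23.3, 25.9]] head None
25.8833
```

View pics/press.png

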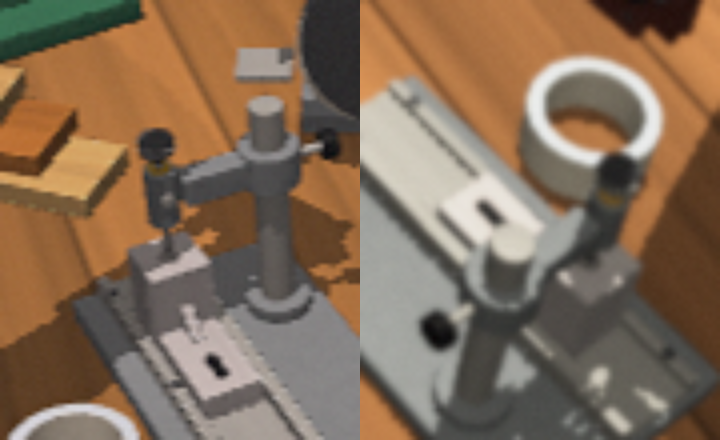

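The picture shows the rod down in the hole, with its head just above the sleeve at (155,145). The travel is 76.6 mm, so the hole is about 60.6 mm deep and the long bolt (54 mm) is the right one.

```bash
python3 - <<'E'
from h import *
t=np.radians(23.5); p=np.r_[.431,-.056,.22]; q=quat(t+np.pi/2,p)
move_to(p,q); gripper_open()
w=get_image("wrist");P=pts(w)
m=((P[...,2]>.005)&(P[...,2]<.035)&(np.hypot(P[...,0]-.431,P[...,1]+.056)<.05)).astype(np.uint8)
k,l,st,_=cv2.connectedComponentsWithStats(m)
print(np.nanmedian(P[...,2]),np.linalg.inv(w["view"])[:3,3])
for i in range(1,k):
    if st[i,4]>100:
        Q=P[l==i]; r=cv2.minAreaRect((Q[:,:2]*1000).astype(np.float32));print(st[i],r,Q[:,2].max())
        d=rot(-t)@(Q[:,:2]-[.431,-.056]).T*1000
        for a in range(-40,40,6):
            s=(d[0]>=a)&(d[0]<a+6)
            if s.sum()>5: print(a,d[1][s].min().round(1),d[1][s].max().round(1),Q[s,2].max().round(4))
cv2.imwrite("pics/wrist1.png",w["frame"]);print(state()["time"])
E
```

```text
0.003544636674309848 [ 0.5013247  -0.02575294  0.37605763]
[246 148  21  50 623] ((430.8464050292969, -56.58946990966797), (64.44975280761719, 27.219989776611328), 22.970226287841797) 0.02826458880187921
-34 -13.8 13.4 0.0276
-28 -13.9 13.4 0.0283
-22 -12.4 6.5 0.028
-16 -5.6 7.9 0.0223
-10 -5.7 9.1 0.022
-4 -4.3 9.1 0.0211
2 -4.3 10.5 0.0202
8 -4.3 10.4 0.0206
14 -4.3 10.3 0.0199
20 -2.9 11.6 0.0191
26 -2.9 11.6 0.0207
28.675
```

View pics/wrist1.png

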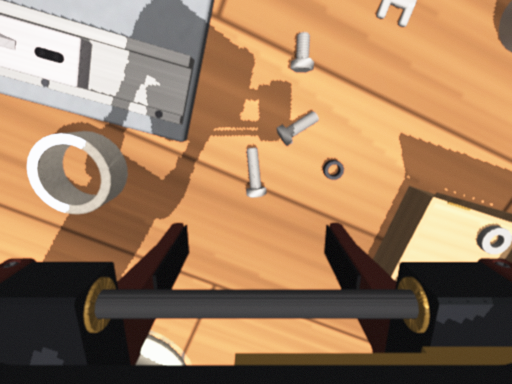

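The wrist view shows the three bolts, with the long one at (253,170) and its head at (256,190), toward the robot. The collar is at (333,168).

```bash
cat >> h.py <<'E'
B0=np.array([.433,-.361]);BY=np.radians(6.5)
def bw(x,y,z): return np.r_[B0+rot(BY)@[x,y],z]
E
python3 - <<'E'
from h import *
t=np.radians(28); c=np.r_[.4302,-.0541]
q=quat(t+np.pi/2,c)
move_to(np.r_[c,.10],q); move_l(np.r_[c,.0095],.12); close(); s=state(); print("grip",s["finger_gap"],s["finger_force"])
move_l(np.r_[c,.16],.2); s=state(); print("lift",s["finger_gap"],s["finger_force"],s["ft_force"],s["time"])
if s["finger_gap"]>.012:
    p=bw(-.02,.025,.16); move_to(p,quat(BY+np.pi/2,p))
    w=get_image("side");cv2.imwrite("pics/carry.png",cv2.resize(w["frame"][180:384,180:360],None,fx=3,fy=2.9)); print(state()["finger_gap"],state()["time"])
E
```

```text
grip 0.015356327537881893 29.99661237001419
lift 0.015340628025112131 29.99620020389557 [-0.0802358   0.30093352 -1.77075884] 32.1417
0.015205971731657832 33.2917
```

View pics/carry.png

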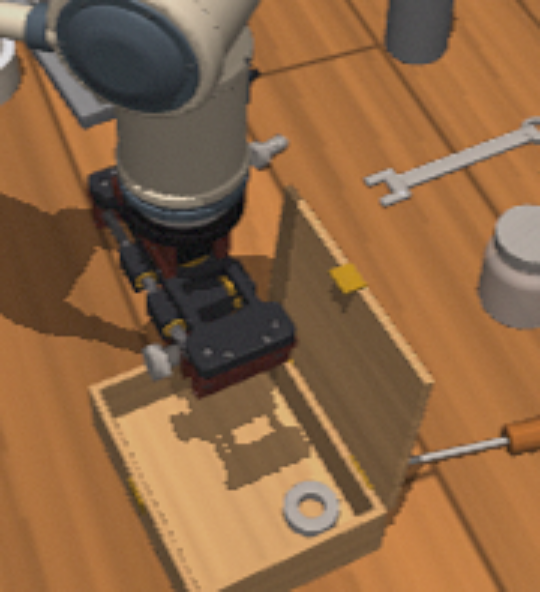

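The crop shows the bolt held level above the open box at (160,360), and the placing spot clear of the race at (312,507). Next I'll lower it, release it and check.

```bash
python3 - <<'E'
from h import *
move_l(bw(-.02,.025,.03),.2); move_l(bw(-.02,.025,.0175),.05); print(state()["ft_force"])
gripper_open(); hold(.1); move_l(bw(-.02,.025,.12),.25); move_l(bw(-.02,.025,.33),.35)
close()
p=bw(.15,0,.33); move_to(p,quat(BY+np.pi/2,p))
w=get_image("side");P=pts(w);g=(P[...,:2]-B0)@rot(BY)
cv2.imwrite("pics/placed.png",cv2.resize(w["frame"][200:384,190:360],None,fx=3.2,fy=3.2))
m=(P[...,2]>.012)&(P[...,2]<.045)&(abs(g[...,0])<.06)&(abs(g[...,1])<.08)&(g[...,1]>-.02)
print("bolt",m.sum(),g[m].min(0),g[m].max(0),P[m][:,2].max(),state()["time"])
m=(P[...,2]>.07)&(P[...,2]<.225)&(abs(g[...,0]-.09)<.04)&(abs(g[...,1])<.09)
a=np.polyfit(P[m][:,2],g[m][:,0],1);print("lid x at z=.17",np.polyval(a,.17),"angle",np.pi/2+np.arctan(a[0]))
E
```

```text
[-0.63745191  0.07796877 -1.03255467]
bolt 218 [-0.05101369  0.00459106] [0.04091079 0.06929159] 0.03413212373693819 39.2
lid x at z=.17 0.08587313253175421 angle 1.6671828193135714
```

View pics/placed.png

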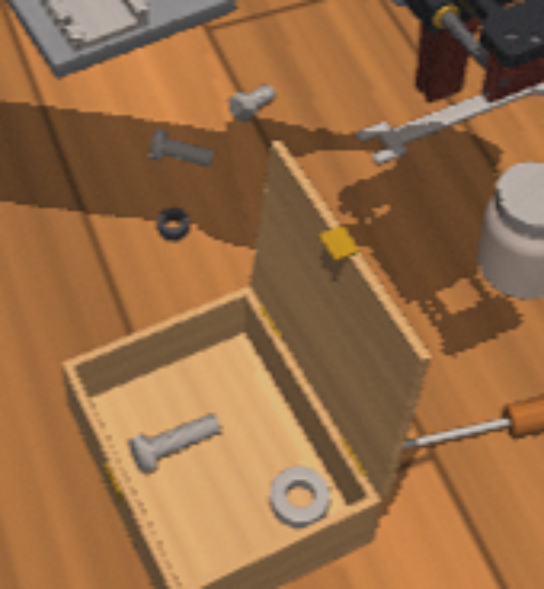

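The crop shows the bolt flat in the box at (178,440), with the other bolts untouched. Next is the lid.

```bash
python3 - <<'E'
from h import *
move_l(bw(.15,.02,.178),.25); move_l(bw(.01,.02,.178),.12); hold(.3); print(state()["ft_force"])
move_l(bw(.01,.02,.30),.3); move_l(bw(-.05,.1,.35),.3); hold(.3)
w=get_image("side");P=pts(w);g=(P[...,:2]-B0)@rot(BY)
m=(P[...,2]>.05)&(P[...,2]<.2)&(abs(g[...,0])<.07)&(abs(g[...,1])<.08)
print("lid",m.sum(),np.percentile(P[m][:,2],[2,50,98]),state()["time"]); boss("side")
cv2.imwrite("pics/end.png",cv2.resize(w["frame"],(768,576)))
E
```

```text
[-0.13581962 -0.06356076 -0.27329829]
lid 4211 [0.06043698 0.06358852 0.06695081] 43.0167Traceback (most recent call last):
  File "<stdin>", line 6, in <module>
  File "h.py", line 27, in boss
    print(n,"boss",len(Q),np.percentile(Q,[1,99],axis=0).round(1).tolist(),"head",(cv2.minEnclosingCircle(g[h].astype(np.float32)) if h.sum()>5 else None))
                          ~~~~~~~~~~~~~^^^^^^^^^^^^^^^^^
    return _quantile_unchecked(
        a, q, axis, out, overwrite_input, method, keepdims, weights)
    return _ureduce(a,
                    func=_quantile_ureduce_func,
    ...<5 lines>...
                    overwrite_input=overwrite_input,
                    method=method)
    r = func(a, **kwargs)
    result = _quantile(arr,
                       quantiles=q,
    ...<2 lines>...
                       out=out,
                       weights=wgt)
    slices_having_nans = np.isnan(arr[-1, ...])
                                  ~~~^^^^^^^^^
IndexError: index -1 is out of bounds for axis 0 with size 0
```

The lid top is level at about 62 mm, so it is shut. The arm hides the gauge in the side view, so I'll check it from the scene camera before handing in.

```bash
python3 - <<'E'
from h import *
i=boss("scene");P=pts(i);g=(P[...,:2]-G0)@rot(GY)
m=(np.hypot(g[...,0],g[...,1])<.02)&(P[...,2]>.195)&(P[...,2]<.3)
print("head top",P[m][:,2].max(),np.median(P[m],0))
job_done()
E
```

```text
scene boss 160 [[-27.5, -1.6], [22.7, 25.9]] head None
head top 0.21856886939085174 [0.45896558 0.28502109 0.21390463]
the job is handed in; nothing more can be done
```

I handed the job in: the rod bottomed at 76.6 mm travel (hole about 60.6 mm deep), the long bolt lies flat in the shut box, and foot and rod were still at that reading in the last camera check; no verdict came back.

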